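Latch the key carrier in its dock

TASK

Set the aluminium key carrier down on the bare plate in front of the dock's lane and slide it in along the lane, so that its own front edge lifts the drop catch and the catch falls behind it and keeps it there against the ejector spring. How deep that is must be felt: push gently, never pressing the ejector with more than 20 N, and keep the fingers off the dock and its catch. Then let go of the carrier, flat and held in the dock, and leave everything else where it is.

Things in the scene. Friction and masses are not known exactly. Their poses are not given: they have to be found in the camera images.
- dock: Grey steel base plate, fixed, x -110 to 190, y -75 to 75, 6 mm thick (its top is the lane floor). Origin on the table at the middle of the lane's mouth; x inwards along the lane, y left, z up; all dock sizes are in mm in this frame. Open-topped lane: two walls, x 0 to 155, 14 mm high above the floor, 73 mm apart, flaring to about 98 mm from x = 0 back to x = -42. At rest all is below z = 50.
- plate_front (a point): Where the carrier is first set down: on the top of the dock's plate (z = 6), 62 mm outside the lane's mouth on its middle line; axes as the dock's. No part of the carrier then reaches the catch. The catch and the ejector share one dark bracket, clamped anywhere within 18 mm in or out of the nominal setting; that setting is not measured, and permitted forces do not shift it.
- catch_nominal (a point): Nominal place (true one up to 18 mm further in or out) of the drop catch's nose: x 35, y 30, z 14, the low end of its upright holding face; ramp towards the mouth, x 9 to 30. Steel, 60 g, nose over y 22 to 40, its arm above the left wall, hinge pin at x -30, y 52, z 36. The carrier's front edge lifts it; it falls when the carrier's rear edge is 3 to 4 mm past the face, and then bars the way out.
- ejector_nominal (a point): Nominal place (same shift as the catch) of the black ejector plate's face: x 89, y 0, z 16; 44 mm wide, 26 mm high with its end block. Damped spring, pushing outwards: 6.5 N at first touch, 10 when latched, 11 at 48 mm in; then a rubber pad (8 N per mm), rigid 1.2 mm on. Carrier's centre, nominal x: first touch 41, rests on catch 83, catch falls 87, rubber 89, rigid 90.2. If not caught it is pushed back to 41.
- carrier_center (a point): Key carrier, loose, flat on the table: aluminium slab 96 (its x) x 70 (y) x 22 mm high with an upright grip fin in the middle, 12 mm thick in x, 26 wide in y, from 22 to 62 mm above the underside; two flat brass keys on top. 0.32 to 0.48 kg; slides with 1 to 5 N friction. This point: its centre, 31 mm above the underside. Either end may go first.
- carrier: The same key carrier, its origin at the centre of its underside. It must never press the ejector with more than 20 N; the fingers must not press on the dock or catch.
- saucer: Bystander, to be left alone: white ceramic saucer, 110 mm across, 18 mm high; origin at the centre of its underside.
- key: Bystander, to be left alone: loose flat aluminium key, 65 mm long, 4 mm thick; origin under its middle.
- scratcher: Bystander, to be left alone: short wooden backscratcher, 300 mm long, 8 mm thick, lying flat near the far edge; origin under its middle.
- fob: Bystander, to be left alone: red plastic key fob, 45 x 28 x 8 mm with a steel ring, lying flat; origin under its middle.
- tin: Bystander, to be left alone: round flat steel tin, 60 mm across, 26 mm high; origin at the centre of its underside.
- torch: Bystander, to be left alone: black pocket torch, 140 mm long, 34 mm high, lying flat; origin under its middle.
- jar: Bystander, to be left alone: glass jar with lid, 60 mm across, 75 mm high; origin at the centre of its underside.
- padlock: Bystander, to be left alone: brass padlock standing upright, 42 x 22 x 66 mm; origin under its middle.
Things that resemble listed ones, but are neither listed nor needed, are in the scene too. Leave any brown or red look-alike of the carrier alone.

How it is judged:
By the outcome, as a careful person would: the job done as asked, in the order asked, and still so for the second after the job is handed in, with the robot touching nothing.
It also fails if it takes over 72 s, if anything falls off the work surface, if the arm or the gripper's body presses on something with over 40 N, if the wrist force passes 120 N, or if a joint passes its speed limit or range.

ROBOT

A 6-joint arm with a two-finger parallel gripper is mounted at the origin on the work surface. World frame = base frame: x ahead of the robot, y to its left, z up, the work surface at z = 0. Lengths are in m, angles in rad, forces in N, time in s.
With the tool pointing down it reaches from about 0.275 to 0.775 m from the base axis. Payload 14.6 kg.
Tool frame: the origin (TCP) lies midway between the tips of the shut fingers; the grasp point (between the pads) lies 19 mm behind it; z points along the fingers, y is the line along which they close (so a half turn about z gives the same grasp; the last joint's range is limited). The gripper opens to 85 mm and grips with 20 to 120 N. Pads are 22 mm wide; open, the fingers measure 114 mm over their backs; the gripper's body (76 mm by 85 mm) begins 54 mm behind the grasp point. The pads swing forward as they close: fully open they stand 13 mm farther back than shut.
Start: joints at [1.151, 0.263, -0.048, 1.259, 0, 1.415], TCP at [0.137, 0.507, 0.231] pointing down, gripper open.
Joint ranges: [-2.65, 2.65], [-0.89, 1.7], [-1.18, 1.37], [-2.13, 2.11], [-1.35, 1.29], [-3.14, 3.14]. Speed limits (rad/s): [1.89, 1.89, 2.57, 2.79, 3.14, 3.14].

INTERFACE

Orientations are given as a 3x3 rotation matrix whose columns are the frame's x, y, z axes.
In Python, from plant import env, vision gives the robot as it stands. The module is installed in compiled form; this text tells all that it offers.
- The arm moves only by the shell command python3 -m pendant 'ROWS'. ROWS is text: rows parted by semicolons, each of 7 numbers parted by spaces: the shift along the world's x, y, z as a fraction of full scale, then the turn, a rotation vector about the world's x, y, z as a fraction of full scale, then the closure, from 0 (fully open) to 1 (shut). A call has 1 to 20 rows; each row is the pose to reach, as a shift and turn from the pose commanded when the call began, turning the shorter way round; what a row does not reach only later rows make up. Full scale, the value 1, is 150 mm for a shift and pi rad for a turn. A row lasts 1/10 s, in which the tool goes at most 50 mm and 8.59 degrees, less where a joint would pass 70% of its speed; a pose out of reach is approached as far as the arm can. A call with a number of a shift or a turn outside -1 to 1 is refused whole. A call with a gripper value outside its range is refused whole. The fingers move at their own pace and stop on an object; the grip force is fixed at half the most. Time passes only in rows, so rows that repeat a pose let the fingers close. It gives the time, the measured TCP pose, the force, the opening and the grip force at its end, in the units of the state.
- env.sense(): the state, without advancing time (a new reading comes with each control period).
- vision.read_camera(name): name is "side" or "top" or "wrist"; returns (picture, depth): 400x640x3 uint8, blue, green, red; 400x640 float32, m along the optical axis (not along the pixel's ray), 0 where there is no reading.
- vision.camera_info(name): a dict with "vfov" (degrees; the focal length in pixels is half the picture's height over the tangent of half this angle, whatever the lens; pixels are square), "cx", "cy" (the principal point, pixels), "position" and "orientation" of the camera in the world. Camera axes: x right, y up, looking along -z (the intrinsics and any distortion apply to the point x, -y, -z); pixel columns grow to the right and rows downward; lengths in m; the calibration is good to about 2 mm. A picture is of the moment at which its call begins: read the wrist's pose just before it. camera_info takes no time and is no camera call; for the wrist camera it gives the pose at the moment of the call.
- env.finish_job(): hands the job in; it is judged then, once.
The state is a dict: "time_s": time; "joint_pos": joint angles; "dq": joint speeds; "joint_efforts": joint torques, N m; "ee_pos": TCP position; "ee_rot": TCP orientation; "force": force on the tool from outside, world axes, zero at the start; "wrist_torque": the same for the moment, N m; "width": finger opening in m; "grasp_force": force on a finger pad.
Only numpy, scipy, OpenCV 4.12 (cv2) and the standard library are available. Lean on these libraries where they do the work, as an engineer would, in place of code of your own. Each camera call takes 0.05 s, during which the arm holds its last target. There are 200 camera calls.

## Working session

There is one attempt and no reset: what is moved stays moved. The work goes in short steps, Python scripts to look and compute and a shell command to move; the robot and the scene stay as the last step left them, time stands still between calls to the robot, and variables do not carry over. Pictures are saved under pics/ and viewed, at most 10 in all, crops included, and the job is handed in when it is done.

```bash
mkdir -p pics; cat > h.py <<'E'
import numpy as np, cv2
from plant import env, vision
def snap(n):
    i=vision.camera_info(n); p,d=vision.read_camera(n); return p,d,i
def cloud(d,i):
    f=200/np.tan(np.radians(i["vfov"])/2)
    v,u=np.mgrid[0:400,0:640]
    P=np.stack([(u-i["cx"])/f*d,-(v-i["cy"])/f*d,-d],-1)
    W=P@np.array(i["orientation"]).T+np.array(i["position"])
    W[d==0]=np.nan
    return W
E
python3 - <<'E'
from h import *
for n in("top","side"):
    p,d,i=snap(n); cv2.imwrite(f"pics/{n}0.png",p); np.savez(f"{n}0.npz",p=p,d=d,W=cloud(d,i)); print(n,i)
print(env.sense())
E
```

```text
top {'vfov': 44.20914103141222, 'cx': 323.3112344137913, 'cy': 203.46588695384608, 'position': array([0.38706911, 0.0439965 , 1.38718859]), 'orientation': array([[ 0.00487913,  0.98916406, -0.14673326],
       [-0.99995779,  0.00596859,  0.00698543],
       [ 0.00778553,  0.14669298,  0.98915143]])}
side {'vfov': 56.00564817643583, 'cx': 318.8969629094649, 'cy': 205.02080196200237, 'position': array([ 0.3026497 , -0.62538003,  0.89917984]), 'orientation': array([[ 0.93080942,  0.26808897, -0.24843936],
       [-0.36521075,  0.70943981, -0.60275722],
       [ 0.01466021,  0.65178482,  0.75826224]])}
{'time_s': 0.1, 'joint_pos': array([ 1.15068453e+00,  2.63481862e-01, -4.88770162e-02,  1.25942761e+00,
       -2.21930385e-05,  1.41552821e+00]), 'dq': array([-0.00128044, -0.00085737,  0.00167642,  0.00151971,  0.00027821,
        0.00130481]), 'joint_efforts': array([ 2.40252826e-03, -6.38577318e+01,  3.85063469e+01,  9.89033055e-03,
       -1.34589422e-04,  3.87942478e-06]), 'ee_pos': array([0.13731027, 0.50645468, 0.23086839]), 'ee_rot': array([[-9.65133408e-01,  2.61758203e-01, -3.83584737e-04],
       [ 2.61758451e-01,  9.65132985e-01, -9.13107974e-04],
       [ 1.31196780e-04, -9.81677558e-04, -9.99999510e-01]]), 'force': array([-0.23868334,  0.79316615, -0.4303268 ]), 'wrist_torque': array([-0.0308164 , -0.02126177,  0.02034169]), 'grasp_force': 0.0, 'width': 0.08538857021354448}
```

View pics/top0.png

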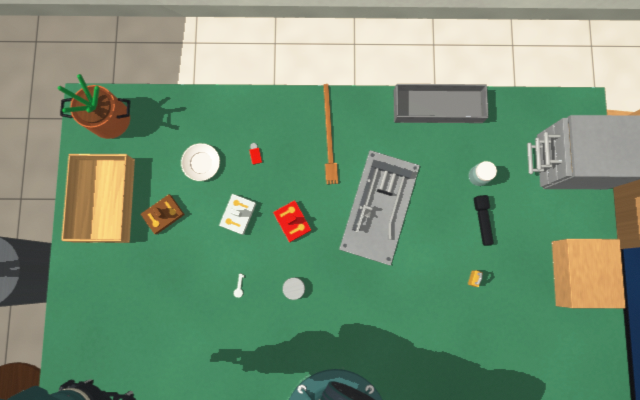

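View pics/side0.png

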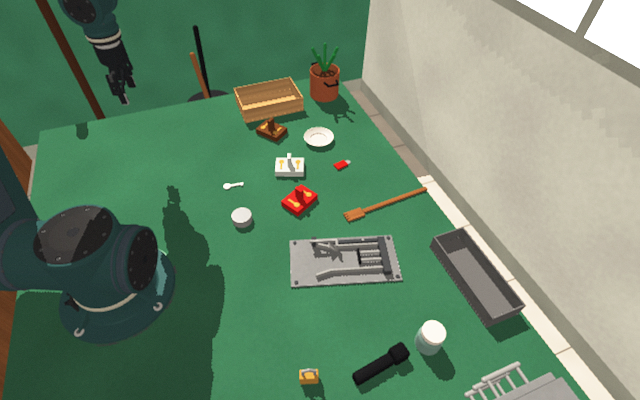

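The top view shows three carrier look-alikes: brown (163,213), aluminium (238,214) and red (292,221). The aluminium one fits the description. The dock is at (380,207), with its mouth at the lower end near (362,230).

```bash
cat > m.py <<'E'
from h import *
def rect(pts):
    r=cv2.minAreaRect((pts*1000).astype(np.float32)); return r, cv2.boxPoints(r)
if __name__=="__main__":
    z=np.load("top0.npz"); p,W=z["p"],z["W"]
    hsv=cv2.cvtColor(p,cv2.COLOR_BGR2HSV); notg=~((hsv[...,0]>60)&(hsv[...,0]<95)&(hsv[...,1]>90))
    def roi(a,b,c,d):
        m=np.zeros((400,640),bool); m[c:d,a:b]=1; return m
    tab=W[300:330,400:500]; print("table z",np.nanmedian(tab[...,2]))
    for nm,r,lo,hi in(("dockall",roi(335,425,145,270),-.01,.06),("dockplate",roi(335,425,145,270),.001,.011),("carr_top",roi(212,262,188,240),.012,.032),("fin",roi(212,262,188,240),.05,.075)):
        m=r&notg&(W[...,2]>lo)&(W[...,2]<hi); q=W[m]
        rr,b=rect(q[:,:2]); print(nm,m.sum(),rr,b.round().tolist(),"z",np.median(q[:,2]),"mean",q.mean(0))
    a=cv2.resize(p[185:245,205:325],(800,400),interpolation=cv2.INTER_CUBIC); cv2.imwrite("pics/carr.png",a)
    b=cv2.resize(p[145:270,330:430],(480,600),interpolation=cv2.INTER_CUBIC); cv2.imwrite("pics/dock.png",b)
E
python3 m.py
```

```text
table z -0.0012725887726283691
dockall 5782 ((597.8710327148438, -87.13729858398438), (236.25355529785156, 305.6108093261719), 73.1125717163086) [[417.0, -156.0], [710.0, -245.0], [778.0, -18.0], [486.0, 70.0]] z 0.005436711435766961 mean [ 0.58325674 -0.12277961  0.00792859]
dockplate 3948 ((597.2890014648438, -86.98884582519531), (234.93846130371094, 303.5085754394531), 72.8560791015625) [[418.0, -155.0], [708.0, -244.0], [777.0, -19.0], [487.0, 70.0]] z 0.005007561444708819 mean [ 0.57145939 -0.12383761  0.00517849]
carr_top 815 ((559.85400390625, 275.38922119140625), (71.75666809082031, 95.99958801269531), 69.46451568603516) [[502.0, 259.0], [592.0, 225.0], [617.0, 292.0], [527.0, 326.0]] z 0.02061038708428753 mean [0.55907056 0.27441151 0.0205957 ]
fin 45 ((559.662353515625, 274.3657531738281), (24.85849952697754, 11.950183868408203), 70.88287353515625) [[550.0, 265.0], [561.0, 261.0], [569.0, 284.0], [558.0, 288.0]] z 0.06120338632948319 mean [0.55928279 0.27467077 0.06033547]
```

View pics/carr.png

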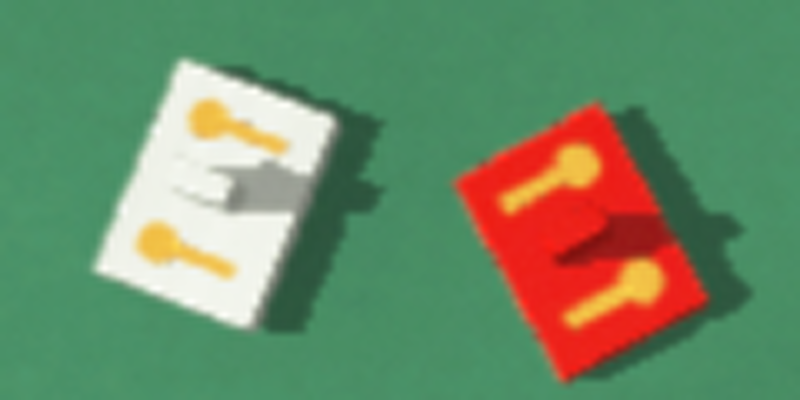

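View pics/dock.png

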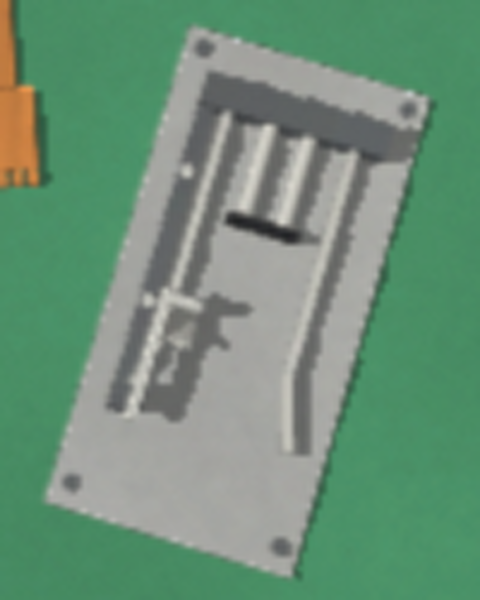

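The crop confirms the aluminium carrier: white-grey with a fin and two brass keys. The dock's mouth is at the lower end, and the black ejector plate is at crop (265,228). Next I refine the dock pose with a fixed-size fit from both cameras.

```bash
cat > d.py <<'E'
from h import *
from scipy.optimize import minimize
def fit(q,L,Wd,x0):
    # fixed-size rectangle: maximise points inside with soft edge, using outline points
    r=cv2.minAreaRect((q*1000).astype(np.float32)); return r
for n in("top","side"):
    z=np.load(n+"0.npz"); p,W=z["p"],z["W"]
    hsv=cv2.cvtColor(p,cv2.COLOR_BGR2HSV); grey=((hsv[...,1]<70)).astype(np.uint8)
    print(n)
    t=W[300:330,400:500] if n=="top" else W[180:260,120:170]; z0=np.nanmedian(t[...,2]); print(" table",z0)
    for nm,c,rad in(("dock",(.585,-.12),.2),("carr",(.56,.275),.09)):
        m=grey.astype(bool)&(np.hypot(W[...,0]-c[0],W[...,1]-c[1])<rad)&(W[...,2]-z0>.003)
        if nm=="dock": m&=W[...,2]-z0<.011
        else: m&=(W[...,2]-z0<.03)&(W[...,2]-z0>.017)
        k,l,s,_=cv2.connectedComponentsWithStats(m.astype(np.uint8)); j=1+s[1:,4].argmax(); q=W[l==j]
        r=cv2.minAreaRect((q[:,:2]*1000).astype(np.float32)); print(" ",nm,r,np.median(q[:,2]))
        if nm=="dock":
            a=np.radians(r[2]); e=[np.array([np.cos(a),np.sin(a)]),np.array([-np.sin(a),np.cos(a)])]
            X=max(e,key=lambda v:abs(v[0])); X=X*np.sign(X[0]); Y=np.array([-X[1],X[0]])
            O=np.array(r[0])-40*X; print("  origin",O,"yaw",np.degrees(np.arctan2(X[1],X[0])),"front",O-62*X)
            D=(W[...,:2]*1000-O); dx=D@X; dy=D@Y; h=(W[...,2]-z0)*1000
            w=(h>17)&(h<23)&(abs(dy)<60)
            for a0,b0 in((60,80),(100,120),(130,150)):
                s1=w&(dx>a0)&(dx<b0); print("  walls y",a0,*[np.round(np.percentile(dy[s1&(dy*sg>25)],[2,50,98]),1) if (s1&(dy*sg>25)).any() else None for sg in(1,-1)])
            bl=(p.max(-1)<60)&(abs(dy)<20)&(h>15)&(dx>50)&(dx<140); print("  ejector black x,h",bl.sum(),np.round(np.percentile(dx[bl],[2,50,98]),1),np.median(h[bl]))
            cn=(abs(dy-31)<8)&(dx>-10)&(dx<70)&(h>16); print("  catch x",np.round(np.percentile(dx[cn],[2,98]),1) if cn.any() else 0)
            print("  max h",np.nanmax(h[(abs(dy)<70)&(dx>-105)&(dx<185)]))
E
python3 d.py
```

```text
top
 table -0.0012725887726283691
  dock ((584.8338012695312, -125.48904418945312), (152.0679473876953, 300.7462463378906), 72.61862182617188) 0.005076166426583706
  origin [ 546.66030247 -113.53981872] yaw -17.381378173828125 front [487.49137933 -95.01851924]
  walls y 60 [36.9 50.5 56.4] [-41.4 -38.9 -37.1]
  walls y 100 [37.1 50.2 56.4] [-41.2 -38.3 -36.2]
  walls y 130 [26.8 44.1 55. ] [-55.4 -40.8 -26.1]
  ejector black x,h 26 [78.4 80.  82.6] 23.53284802662059
  catch x [-2.4 63.1]
  max h 50.317910509799944
  carr ((559.8772583007812, 274.941650390625), (70.76427459716797, 95.78943634033203), 69.6428451538086) 0.02071875408025059
side
 table 0.00044697827003647994
  dock ((586.7901000976562, -126.32476806640625), (152.5053253173828, 302.361328125), 73.20500946044922) 0.005969305910221601
  origin [ 548.49630952 -114.76684423] yaw -16.794990539550785 front [489.14093413 -96.85206229]
  walls y 60 [36.4 48.7 55.5] [-41.  -39.8 -36.1]
  walls y 100 [36.5 47.2 55.1] [-42.1 -40.  -37.1]
  walls y 130 [26.7 44.1 56.6] [-57.9 -42.2 -30.9]
  ejector black x,h 27 [ 77.2  79.4 139.3] 24.124095623012987
  catch x [-4.1 63.2]
  max h 45.8400652375972
  carr ((560.8635864257812, 275.47283935546875), (74.5245590209961, 95.32805633544922), 70.03510284423828) 0.021378155995834425
```

```bash
T="0.94 -0.514 0"; python3 -m pendant '0.94 -0.514 0 0 0 0.472 0; 0.94 -0.514 0 0 0 0.472 0; 0.94 -0.514 0 0 0 0.472 0; 0.94 -0.514 0 0 0 0.472 0; 0.94 -0.514 0 0 0 0.472 0; 0.94 -0.514 0 0 0 0.472 0; 0.94 -0.514 0 0 0 0.472 0; 0.94 -0.514 0 0 0 0.472 0; 0.94 -0.514 0 0 0 0.472 0; 0.94 -0.514 0 0 0 0.472 0; 0.94 -0.514 0 0 0 0.472 0; 0.94 -0.514 0 0 0 0.472 0'
python3 -m pendant '0.94 -0.514 0 0 0 0 0.4; 0.94 -0.514 0 0 0 0 0.4; 0.94 -0.514 0 0 0 0 0.4; 0.94 -0.514 0 0 0 0 0.4; 0.94 -0.514 0 0 0 0 0.4; 0.94 -0.514 0 0 0 0 0.4'
python3 -m pendant '0.94 -0.514 -0.4 0 0 0 0.4; 0.94 -0.514 -0.4 0 0 0 0.4; 0.94 -0.514 -0.4 0 0 0 0.4; 0.94 -0.514 -0.4 0 0 0 0.4; 0.94 -0.514 -0.4 0 0 0 0.4; 0.94 -0.514 -0.4 0 0 0 0.4'
python3 - <<'E'
from h import *
s=env.sense(); print(s["time_s"],s["ee_pos"],s["ee_rot"],s["joint_pos"],s["force"],s["width"])
p,d,i=snap("wrist"); W=cloud(d,i); cv2.imwrite("pics/w1.png",p)
hsv=cv2.cvtColor(p,cv2.COLOR_BGR2HSV)
m=(hsv[...,1]<70)&(W[...,2]>.055)&(W[...,2]<.07)&(np.hypot(W[...,0]-.56,W[...,1]-.275)<.03)
print(m.sum(), cv2.minAreaRect((W[m][:,:2]*1000).astype(np.float32)) if m.any() else 0)
m=(hsv[...,1]<70)&(W[...,2]>.015)&(W[...,2]<.027)&(np.hypot(W[...,0]-.56,W[...,1]-.275)<.08)
print(m.sum(), cv2.minAreaRect((W[m][:,:2]*1000).astype(np.float32)),np.median(W[m][:,2]))
E
```

```text
time_s: 1.3
ee_pos: [0.2783, 0.4295, 0.231]
ee_rot: [[-0.345, -0.939, -0.0], [-0.939, 0.345, -0.0], [0.001, 0.0, -1.0]]
force: [0.2, -0.9, -0.7]
width: 0.0853
grasp_force: 0.0
time_s: 1.9
ee_pos: [0.4187, 0.3527, 0.2311]
ee_rot: [[-0.346, -0.938, -0.001], [-0.938, 0.346, -0.0], [0.0, 0.001, -1.0]]
force: [0.0, 0.1, 0.3]
width: 0.0515
grasp_force: 0.0
time_s: 2.5
ee_pos: [0.5593, 0.2764, 0.1715]
ee_rot: [[-0.345, -0.939, -0.001], [-0.939, 0.345, 0.0], [0.0, 0.001, -1.0]]
force: [-0.4, -0.3, 0.7]
width: 0.0512
grasp_force: 0.0
2.5 [0.55930474 0.27641679 0.1715073 ] [[-3.44919510e-01 -9.38632106e-01 -5.49133884e-04]
 [-9.38632266e-01  3.44919473e-01  1.64116234e-04]
 [ 3.53622033e-05  5.72041673e-04 -9.99999836e-01]] [ 3.28332250e-01  4.55018657e-01  8.72038059e-02  1.20344835e+00
  3.32425746e-04 -8.90311112e-01] [-0.35628732 -0.2766656   0.68235553] 0.05120880802897339
417 ((559.3040771484375, 276.8746337890625), (26.130313873291016, 11.585556030273438), 69.95601654052734)
5105 ((559.2327880859375, 277.13836669921875), (70.26924896240234, 96.06177520751953), 69.3331069946289) 0.021316336276332115
```

```bash
python3 -m pendant '0 0 -0.3 0 0 0 0.4; 0 0 -0.55 0 0 0 0.4; 0 0 -0.75 0 0 0 0.4; 0 0 -0.85 0 0 0 0.4; 0 0 -0.95 0 0 0 0.4; 0 0 -0.95 0 0 0 0.4; 0 0 -0.95 0 0 0 1; 0 0 -0.95 0 0 0 1; 0 0 -0.95 0 0 0 1; 0 0 -0.95 0 0 0 1; 0 0 -0.95 0 0 0 1; 0 0 -0.95 0 0 0 1; 0 0 -0.95 0 0 0 1'
```

```text
time_s: 3.85
ee_pos: [0.5608, 0.2759, 0.0301]
ee_rot: [[-0.345, -0.938, 0.002], [-0.938, 0.345, 0.001], [-0.002, -0.001, -1.0]]
force: [-3.5, 2.5, 7.5]
width: 0.0112
grasp_force: 59.7
```

```bash
python3 -m pendant '0 0 0.2 0 0 0 1; 0 0 0.45 0 0 0 1; 0 0 0.67 0 0 0 1; 0 0 0.67 0 0 0 1'
python3 -m pendant '-0.1 -0.5 0 0 0 0.017 1; -0.161 -0.827 0 0 0 0.017 1; -0.161 -0.827 0 0 0 0.017 1; -0.161 -0.827 0 0 0 0.017 1'
python3 -m pendant '-0.161 -0.827 0 0 0 0 1; -0.161 -0.827 0 0 0 0 1; -0.161 -0.827 0 0 0 0 1; -0.161 -0.827 0 0 0 0 1'
python3 -m pendant '-0.161 -0.827 0 0 0 0 1; -0.161 -0.827 0 0 0 0 1; -0.161 -0.827 0 0 0 0 1; -0.161 -0.827 0 0 0 0 1;-0.161 -0.827 0 0 0 0 1'
python3 - <<'E'
from h import *
s=env.sense(); print(s["ee_pos"],np.degrees(np.arctan2(s["ee_rot"][1,1],s["ee_rot"][0,1])),s["force"])
p,d,i=snap("wrist"); W=cloud(d,i); cv2.imwrite("pics/w2.png",p); np.savez("w2.npz",p=p,d=d,W=W)
p2,d2,i2=snap("top"); cv2.imwrite("pics/t2.png",cv2.resize(p2[120:300,300:460],(640,720))[:600])
np.savez("t2.npz",p=p2,W=cloud(d2,i2))
E
```

```text
time_s: 4.25
ee_pos: [0.5623, 0.2761, 0.1341]
ee_rot: [[-0.345, -0.938, 0.007], [-0.938, 0.345, 0.002], [-0.004, -0.005, -1.0]]
force: [1.1, 0.5, -3.5]
width: 0.011
grasp_force: 59.4
time_s: 4.65
ee_pos: [0.5352, 0.1485, 0.129]
ee_rot: [[-0.298, -0.955, -0.001], [-0.955, 0.298, -0.001], [0.001, 0.001, -1.0]]
force: [-0.4, -0.2, -3.3]
width: 0.0111
grasp_force: 59.3
time_s: 5.05
ee_pos: [0.5115, 0.0251, 0.129]
ee_rot: [[-0.298, -0.955, -0.001], [-0.955, 0.298, -0.0], [0.001, 0.0, -1.0]]
force: [0.1, 1.0, -3.5]
width: 0.0109
grasp_force: 59.3
time_s: 5.55
ee_pos: [0.4881, -0.0964, 0.129]
ee_rot: [[-0.296, -0.955, -0.0], [-0.955, 0.296, 0.001], [-0.0, 0.0, -1.0]]
force: [-0.2, 0.4, -3.2]
width: 0.0112
grasp_force: 59.3
[ 0.48808598 -0.09637975  0.12900204] 162.80980209407696 [-0.15253098  0.41970359 -3.23245469]
```

View pics/w2.png

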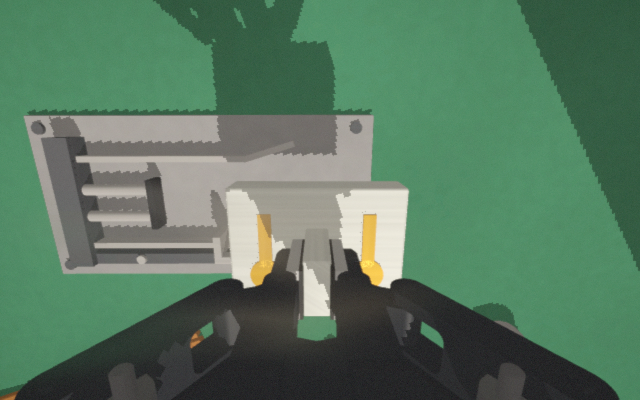

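The carrier is held square in the gripper (228-408,182-285). The dock lane is to its left, with walls at rows 158 and 245 and the ejector at (154,203). I'll measure the walls from this view.

```bash
python3 - <<'E'
from h import *
z=np.load("w2.npz"); p,W=z["p"],z["W"]
a=np.radians(-17.1); X=np.array([np.cos(a),np.sin(a)]); Y=np.array([-X[1],X[0]]); O=np.array([547.6,-114.2])
D=W[...,:2]*1000-O; dx=D@X; dy=D@Y; h=W[...,2]*1000
t=np.array([488.09,-96.38])-O; print("tcp in dock",t@X,t@Y)
print("floor h",np.nanmedian(h[(dx>20)&(dx<70)&(abs(dy)<15)]))
w=(h>16)&(h<23)
for lo,hi,nm in((-46,-30,"R"),(30,46,"L")):
  for x0 in(10,30,50,70,85,100,115,130):
    s=w&(dx>x0)&(dx<x0+15)&(dy>lo)&(dy<hi)
    if s.sum()>10: print(nm,x0,s.sum(),np.round(np.percentile(dy[s],[3,50,97]),1))
hsv=cv2.cvtColor(p,cv2.COLOR_BGR2HSV)
g=(hsv[...,1]<70)&(abs(h-6)<4)&(dx>-120)&(dx<200)&(abs(dy)<90)
k,l,st,_=cv2.connectedComponentsWithStats(g.astype(np.uint8)); q=l==1+st[1:,4].argmax()
for x0 in range(-90,181,45):
    s=q&(abs(dx-x0)<12); print("plate y at",x0,np.round([dy[s].min(),dy[s].max()],1) if s.any() else 0)
print("plate x",np.percentile(dx[q],[.2,99.8]))
bl=(p.max(-1)<70)&(abs(dy)<20)&(h>10)&(h<35)&(dx>50)&(dx<140); print("ej",bl.sum(),np.percentile(dx[bl],[2,10,50,98]),np.median(h[bl]))
c=(hsv[...,1]<70)&(h>115)&(h<131)&(np.hypot(dx+62,dy)<75); r=cv2.minAreaRect(np.stack([dx[c],dy[c]],-1).astype(np.float32)); print("carrier in dock frame",c.sum(),r,np.median(h[c]))
for x0 in range(-105,-20,20):
    s=c&(abs(dx-x0)<5); print(x0,np.round(np.percentile(dy[s],[1,99]),1))
n=(h>14)&(dy>22)&(dy<36)&(dx>0)&(dx<70); print("catch",n.sum(),np.percentile(dx[n],[2,50,98]) if n.any() else 0)
E
```

```text
tcp in dock -62.11904090628833 -0.4661082308681741
floor h 5.377474695529905
R 10 108 [-40.3 -38.1 -36. ]
R 30 107 [-40.3 -38.4 -36. ]
R 50 105 [-40.3 -38.4 -36. ]
R 70 107 [-40.4 -38.5 -36. ]
R 85 108 [-40.3 -38.5 -36.1]
R 100 108 [-40.4 -37.9 -36.1]
R 115 103 [-40.4 -38.6 -36.1]
R 130 175 [-45.2 -38.  -31. ]
L 10 15 [30.8 36.9 41.4]
L 30 96 [37.2 39.2 42.3]
L 50 108 [37.3 39.3 42.3]
L 70 108 [37.2 39.2 42.2]
L 85 97 [37.2 39.5 42.1]
L 100 108 [37.3 39.2 42.2]
L 115 98 [37.4 39.4 42.1]
L 130 147 [30.9 38.5 44.7]
plate y at -90 [-73.4 -16.8]
plate y at -45 [-73.5 -16.9]
plate y at 0 [-73.5 -16.2]
plate y at 45 [-73.5  75.4]
plate y at 90 [-73.6  75.3]
plate y at 135 [-73.6  76.5]
plate y at 180 [-73.7  76.4]
plate x [-111.17425787  187.22194767]
ej 132 [ 75.54543747  75.83035804  76.62914637 139.61333361] 17.653937229219206
carrier in dock frame 11355 ((-63.08610534667969, -5.966793060302734), (57.941131591796875, 96.34918212890625), 89.7774429321289) 120.11714744625468
-105 [-34.6  21.2]
-85 [-34.6   3.7]
-65 [-34.6 -11.1]
-45 [-34.7   0.3]
-25 [-34.6  21.9]
catch 311 [15.73540495 17.16162508 22.00718749]
```

```bash
python3 -m pendant '0 0.002 -0.2 0 0 0 1; 0 0.002 -0.4 0 0 0 1; 0 0.002 -0.52 0 0 0 1; 0 0.002 -0.58 0 0 0 1; 0 0.002 -0.6 0 0 0 1; 0 0.002 -0.6 0 0 0 1'
python3 -m pendant '0 0 -0.007 0 0 0 1; 0 0 -0.014 0 0 0 1; 0 0 -0.014 0 0 0 1'
python3 -m pendant '0 0 -0.007 0 0 0 1;  0 0 -0.007 0 0 0 1'
```

```text
time_s: 6.25
ee_pos: [0.4883, -0.0961, 0.0396]
ee_rot: [[-0.294, -0.956, 0.0], [-0.956, 0.294, -0.0], [-0.0, -0.0, -1.0]]
force: [-0.6, 0.5, -2.9]
width: 0.0108
grasp_force: 59.2
time_s: 6.55
ee_pos: [0.4882, -0.0965, 0.0376]
ee_rot: [[-0.295, -0.956, 0.001], [-0.956, 0.295, -0.0], [0.0, -0.001, -1.0]]
force: [-0.2, 0.0, -3.8]
width: 0.0111
grasp_force: 59.2
time_s: 6.75
ee_pos: [0.4881, -0.0965, 0.0363]
ee_rot: [[-0.295, -0.956, 0.0], [-0.956, 0.295, -0.0], [0.0, -0.0, -1.0]]
force: [0.4, 0.2, -2.3]
width: 0.0112
grasp_force: 59.6
```

```bash
python3 -m pendant '0 0 -0.004 0 0 0 1;  0 0 -0.004 0 0 0 1'
python3 -m pendant '0 0 -0.004 0 0 0 1;  0 0 -0.004 0 0 0 1'
```

```text
time_s: 6.95
ee_pos: [0.4882, -0.0964, 0.0361]
ee_rot: [[-0.295, -0.956, 0.001], [-0.956, 0.295, -0.0], [-0.0, -0.001, -1.0]]
force: [-1.9, 3.4, 9.7]
width: 0.011
grasp_force: 61.4
time_s: 7.15
ee_pos: [0.4882, -0.0964, 0.0361]
ee_rot: [[-0.295, -0.956, 0.001], [-0.956, 0.295, -0.0], [-0.0, -0.001, -1.0]]
force: [-4.7, 4.4, 21.6]
width: 0.0112
grasp_force: 63.0
```

```bash
python3 -m pendant '0 0 0.007 0 0 0 1; 0 0 0.007 0 0 0 0.7;0 0 0.007 0 0 0 0.7;0 0 0.007 0 0 0 0.7;0 0 0.007 0 0 0 0.7'
python3 -m pendant '0 0 0 0 0 0 1; 0 0 0 0 0 0 1;0 0 0 0 0 0 1;0 0 0 0 0 0 1;0 0 0 0 0 0 1'
```

```text
time_s: 7.65
ee_pos: [0.488, -0.0965, 0.0359]
ee_rot: [[-0.295, -0.956, -0.0], [-0.956, 0.295, 0.0], [-0.0, 0.0, -1.0]]
force: [-0.5, 0.2, -0.1]
width: 0.0259
grasp_force: 0.0
time_s: 8.15
ee_pos: [0.488, -0.0965, 0.036]
ee_rot: [[-0.295, -0.956, 0.0], [-0.956, 0.295, -0.0], [0.0, -0.0, -1.0]]
force: [0.1, 0.2, 3.1]
width: 0.0115
grasp_force: 58.9
```

```bash
python3 -m pendant '0.032 -0.0098 0 0 0 0 1; 0.064 -0.0196 0 0 0 0 1; 0.096 -0.0294 0 0 0 0 1; 0.128 -0.0392 0 0 0 0 1; 0.160 -0.049 0 0 0 0 1; 0.191 -0.0588 0 0 0 0 1; 0.191 -0.0588 0 0 0 0 1'
python3 -m pendant '0.032 -0.0098 0 0 0 0 1; 0.064 -0.0196 0 0 0 0 1; 0.096 -0.0294 0 0 0 0 1; 0.128 -0.0392 0 0 0 0 1; 0.160 -0.049 0 0 0 0 1; 0.160 -0.049 0 0 0 0 1'
python3 -m pendant '0.032 -0.0098 0 0 0 0 1; 0.064 -0.0196 0 0 0 0 1; 0.096 -0.0294 0 0 0 0 1; 0.128 -0.0392 0 0 0 0 1; 0.128 -0.0392 0 0 0 0 1; 0.128 -0.0392 0 0 0 0 1'
```

```text
time_s: 8.85
ee_pos: [0.5154, -0.1048, 0.036]
ee_rot: [[-0.295, -0.956, -0.002], [-0.956, 0.295, 0.001], [-0.0, 0.003, -1.0]]
force: [-7.5, 3.0, 13.2]
width: 0.011
grasp_force: 60.8
time_s: 9.45
ee_pos: [0.5399, -0.1123, 0.036]
ee_rot: [[-0.295, -0.956, -0.002], [-0.956, 0.295, 0.001], [-0.0, 0.002, -1.0]]
force: [-6.2, 1.6, 9.3]
width: 0.0112
grasp_force: 60.1
time_s: 10.05
ee_pos: [0.5592, -0.1183, 0.036]
ee_rot: [[-0.295, -0.956, -0.001], [-0.956, 0.295, 0.0], [-0.0, 0.001, -1.0]]
force: [-5.2, 1.7, 7.4]
width: 0.0111
grasp_force: 59.8
```

```bash
python3 -m pendant '0.013 -0.0039 0.0015 0 0 0 1; 0.026 -0.0078 0.0015 0 0 0 1; 0.038 -0.0118 0.0015 0 0 0 1; 0.051 -0.0157 0.0015 0 0 0 1; 0.051 -0.0157 0.0015 0 0 0 1'
for i in 1 2 3 4 5 6 ; do python3 -m pendant '0.0064 -0.002 0 0 0 0 1; 0.0128 -0.0039 0 0 0 0 1; 0.0128 -0.0039 0 0 0 0 1' | egrep 'ee_pos|force: \['; done
```

```text
time_s: 10.55
ee_pos: [0.5668, -0.1206, 0.036]
ee_rot: [[-0.295, -0.956, -0.001], [-0.956, 0.295, 0.0], [-0.0, 0.002, -1.0]]
force: [-4.9, 1.3, 4.6]
width: 0.0108
grasp_force: 59.5
ee_pos: [0.5685, -0.1211, 0.036]
force: [-5.6, 1.6, 6.3]
ee_pos: [0.5705, -0.1217, 0.0361]
force: [-5.2, 2.0, 5.2]
ee_pos: [0.5724, -0.1223, 0.036]
force: [-5.6, 1.0, 6.3]
ee_pos: [0.5743, -0.1229, 0.0361]
force: [-6.1, 1.7, 6.2]
ee_pos: [0.5754, -0.1232, 0.0361]
force: [-10.3, 3.5, 11.2]
ee_pos: [0.5756, -0.1232, 0.0362]
force: [-22.1, 5.7, 22.8]
```

```bash
python3 -m pendant '0 0 0.004 0 0 0 1; 0 0 0.004 0 0 0 1'; python3 - <<'E'
from h import *
s=env.sense(); print(s["force"],s["wrist_torque"])
p,d,i=snap("wrist"); cv2.imwrite("pics/w3.png",p);W=cloud(d,i); np.savez("w3.npz",p=p,W=W)
E
```

```text
time_s: 12.55
ee_pos: [0.5766, -0.1236, 0.0362]
ee_rot: [[-0.295, -0.956, -0.005], [-0.956, 0.295, 0.001], [0.0, 0.005, -1.0]]
force: [-13.0, 3.8, 8.5]
width: 0.0109
grasp_force: 60.1
[-12.98933122   3.76071737   8.45727135] [ 0.56030023  2.35573413 -0.00251657]
```

View pics/w3.png

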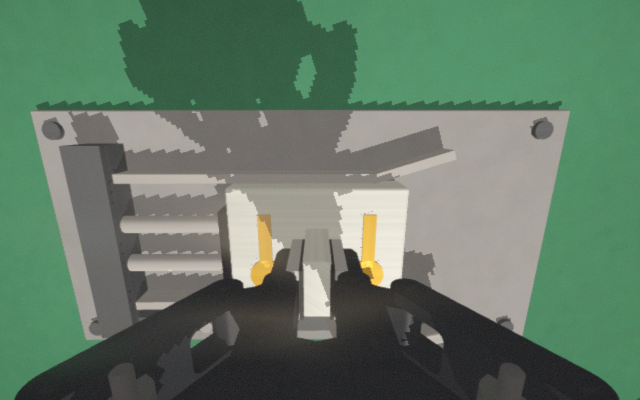

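The carrier sits in the lane with its front edge (228,235) touching the ejector. First touch was felt at TCP x≈0.575. I'll continue slowly and keep the downward preload small.

```bash
python3 -m pendant '0.0064 -0.002 0.001 0 0 0 1; 0.0128 -0.0039 0.001 0 0 0 1; 0.0128 -0.0039 0.001 0 0 0 1'| egrep 'ee_|force: \['
python3 -m pendant '0.0064 -0.002 0.0 0 0 0 1; 0.0128 -0.0039 0.0 0 0 0 1; 0.0128 -0.0039 0.0 0 0 0 1'| egrep 'ee_|force: \['
python3 -m pendant '0.0064 -0.002 0.0 0 0 0 1; 0.0128 -0.0039 0.0 0 0 0 1; 0.0128 -0.0039 0.0 0 0 0 1'| egrep 'ee_|force: \['
```

```text
ee_pos: [0.5785, -0.1241, 0.0363]
ee_rot: [[-0.295, -0.956, -0.005], [-0.956, 0.295, 0.001], [0.0, 0.005, -1.0]]
force: [-12.7, 3.5, 6.6]
ee_pos: [0.5804, -0.1247, 0.0363]
ee_rot: [[-0.295, -0.956, -0.005], [-0.956, 0.295, 0.001], [0.0, 0.005, -1.0]]
force: [-13.0, 2.6, 8.3]
ee_pos: [0.5822, -0.1253, 0.0363]
ee_rot: [[-0.295, -0.956, -0.005], [-0.956, 0.295, 0.001], [0.0, 0.005, -1.0]]
force: [-12.6, 3.7, 7.5]
```

```bash
python3 -m pendant '0.0096 -0.0029 0 0 0 0 1; 0.0192 -0.0059 0 0 0 0 1; 0.0288 -0.0088 0 0 0 0 1; 0.0384 -0.0118 0.0005 0 0 0 1; 0.048 -0.0147 0.0005 0 0 0 1; 0.0576 -0.0176 0.0005 0 0 0 1; 0.0672 -0.0206 0.0005 0 0 0 1; 0.0768 -0.0235 0.0005 0 0 0 1; 0.0768 -0.0235 0.0005 0 0 0 1'| egrep 'time|ee_|force: \['
python3 -m pendant '0.0096 -0.0029 0 0 0 0 1; 0.0192 -0.0059 0 0 0 0 1; 0.0288 -0.0088 0 0 0 0 1; 0.0384 -0.0118 0.0005 0 0 0 1; 0.048 -0.0147 0.0005 0 0 0 1; 0.0576 -0.0176 0.0005 0 0 0 1; 0.0672 -0.0206 0.0005 0 0 0 1; 0.0768 -0.0235 0.0005 0 0 0 1; 0.0768 -0.0235 0.0005 0 0 0 1'| egrep 'time|ee_|force: \['
python3 -m pendant '0.0096 -0.0029 0 0 0 0 1; 0.0192 -0.0059 0 0 0 0 1; 0.0288 -0.0088 0 0 0 0 1; 0.0384 -0.0118 0.0005 0 0 0 1; 0.048 -0.0147 0.0005 0 0 0 1;  0.048 -0.0147 0.0005 0 0 0 1'| egrep 'time|ee_|force: \['
```

```text
time_s: 14.4
ee_pos: [0.5935, -0.1288, 0.0363]
ee_rot: [[-0.295, -0.956, -0.005], [-0.956, 0.295, 0.001], [0.0, 0.006, -1.0]]
force: [-14.3, 3.7, 7.3]
time_s: 15.3
ee_pos: [0.6048, -0.1323, 0.0363]
ee_rot: [[-0.295, -0.956, -0.006], [-0.956, 0.295, 0.002], [0.0, 0.006, -1.0]]
force: [-15.0, 4.5, 9.0]
time_s: 15.9
ee_pos: [0.6119, -0.1344, 0.0363]
ee_rot: [[-0.295, -0.956, -0.006], [-0.956, 0.295, 0.002], [0.0, 0.006, -1.0]]
force: [-15.3, 3.1, 8.5]
```

```bash
python3 -m pendant '0.0064 -0.002 0.0 0 0 0 1; 0.0128 -0.0039 0.0 0 0 0 1; 0.0192 -0.0059 0.0 0 0 0 1; 0.0256 -0.0078 0.0 0 0 0 1; 0.032 -0.0098 0 0 0 0 1; 0.032 -0.0098 0 0 0 0 1'| egrep 'time|ee_pos|force: \['
cat > c.py <<'E'
from h import *
import sys
a=np.radians(-17.1); X=np.array([np.cos(a),np.sin(a)]); Y=np.array([-X[1],X[0]]); O=np.array([546.4,-113.2])
for n in("top","side","wrist"):
    p,d,i=snap(n); W=cloud(d,i); D=W[...,:2]*1000-O; dx=D@X; dy=D@Y; h=W[...,2]*1000
    m=(dy>23)&(dy<39)&(h<60)
    print(n,[(x0,int((m&(abs(dx-x0)<4)).sum()),np.round(np.percentile(h[m&(abs(dx-x0)<4)],[10,95])).tolist()) for x0 in range(-28,37,8) if (m&(abs(dx-x0)<4)).sum()>2])
    np.savez(sys.argv[1]+n,p=p,W=W)
print(env.sense()["force"])
E
python3 c.py A
```

```text
time_s: 16.5
ee_pos: [0.6166, -0.1358, 0.0364]
force: [-16.4, 4.4, 9.7]
top []
side [(-28, 13, [3.0, 22.0]), (-20, 14, [5.0, 45.0]), (-12, 19, [3.0, 44.0]), (-4, 28, [4.0, 47.0]), (4, 34, [4.0, 47.0]), (12, 33, [4.0, 44.0]), (20, 30, [4.0, 59.0]), (28, 18, [6.0, 41.0]), (36, 10, [27.0, 30.0])]
wrist [(-28, 276, [5.0, 6.0]), (-20, 269, [5.0, 6.0]), (-12, 271, [5.0, 6.0]), (-4, 253, [5.0, 6.0]), (4, 170, [5.0, 6.0]), (12, 156, [5.0, 57.0]), (20, 196, [6.0, 58.0])]
[-17.37066496   3.94307323   9.7570118 ]
```

```bash
for i in 1 2 3; do python3 -m pendant '0.0032 -0.001 0.0 0 0 0 1; 0.0064 -0.002 0 0 0 0 1; 0.0064 -0.002 0 0 0 0 1'| egrep 'time|ee_pos|force: \['; done
python3 c.py B | grep -v wrist
```

```text
time_s: 16.95
ee_pos: [0.6175, -0.1361, 0.0363]
force: [-17.3, 3.9, 10.1]
time_s: 17.25
ee_pos: [0.6184, -0.1364, 0.0364]
force: [-17.6, 4.5, 10.1]
time_s: 17.55
ee_pos: [0.6194, -0.1367, 0.0363]
force: [-17.2, 4.7, 10.2]
top []
side [(-28, 16, [4.0, 38.0]), (-20, 14, [3.0, 20.0]), (-12, 18, [5.0, 37.0]), (-4, 28, [4.0, 39.0]), (4, 28, [4.0, 42.0]), (12, 26, [5.0, 36.0]), (20, 24, [4.0, 46.0]), (28, 18, [6.0, 43.0]), (36, 10, [26.0, 31.0])]
[-16.19290258   4.13305705   9.76302568]
```

```bash
python3 - <<'E'
from h import *
ims=[cv2.resize(np.load(f)["p"][225:295,285:365],(400,350),interpolation=cv2.INTER_CUBIC) for f in("Aside.npz","Bside.npz")]
cv2.imwrite("pics/ab.png",np.hstack(ims))
E
```

```text
(no output)
```

View pics/ab.png

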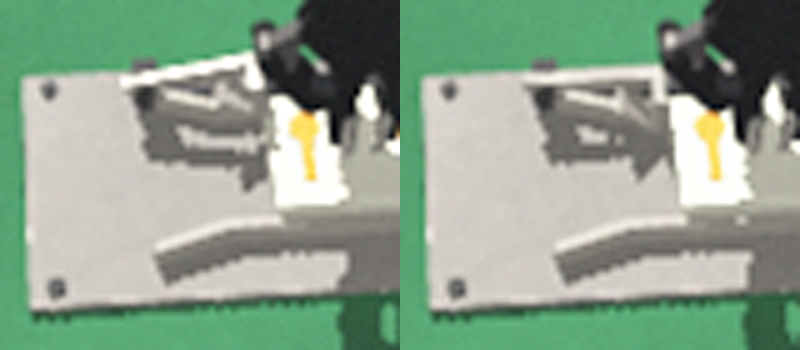

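Left of the pair, the catch arm is raised. Right, it has dropped level behind the carrier's rear edge (about (668,150)). I'll back off gently onto the catch.

```bash
for i in 1 2 3; do python3 -m pendant '-0.0064 0.002 0 0 0 0 1; -0.0128 0.004 0 0 0 0 1; -0.0128 0.004 0 0 0 0 1'| egrep 'time|ee_pos|force: \['; done
```

```text
time_s: 18.0
ee_pos: [0.6187, -0.1365, 0.0363]
force: [-8.8, 2.3, 2.6]
time_s: 18.3
ee_pos: [0.6169, -0.1359, 0.0362]
force: [-7.7, 1.6, 1.2]
time_s: 18.6
ee_pos: [0.6155, -0.1355, 0.0363]
force: [-5.4, 1.4, -4.1]
```

```bash
python3 -m pendant '-0.002 0.0006 -0.003 0 0 0 1; -0.002 0.0006 -0.003 0 0 0 1; -0.002 0.0006 -0.003 0 0 0 0.7; -0.002 0.0006 -0.003 0 0 0 0.7; -0.002 0.0006 -0.003 0 0 0 0.7; -0.002 0.0006 -0.003 0 0 0 0.7'
python3 -m pendant '0 0 0.05 0 0 0 0.7; 0 0 0.15 0 0 0 0.7;0 0 0.4 0 0 0 0.7;0 0 0.7 0 0 0 0.7;0 0 1 0 0 0 0.7;0 0 1 0 0 0 0.7;0 0 1 0 0 0 0.7'
python3 -m pendant '-0.5 0.15 0 0 0 0 0.7; -0.9 0.3 0 0 0 0 0.7; -0.9 0.3 0 0 0 0 0.7; -0.9 0.3 0 0 0 0 0.7; -0.9 0.3 0 0 0 0 0.7'
python3 - <<'E'
from h import *
a=np.radians(-17.1); X=np.array([np.cos(a),np.sin(a)]); Y=np.array([-X[1],X[0]]); O=np.array([546.4,-113.2])
p,d,i=snap("top"); W=cloud(d,i); hsv=cv2.cvtColor(p,cv2.COLOR_BGR2HSV)
ps,_,_=snap("side"); cv2.imwrite("pics/fin.png",np.hstack([cv2.resize(p[145:270,330:430],(400,500),interpolation=cv2.INTER_CUBIC),cv2.resize(ps[215:315,285:365],(400,500),interpolation=cv2.INTER_CUBIC)]))
D=W[...,:2]*1000-O; dx=D@X; dy=D@Y; h=W[...,2]*1000
m=(h>23)&(h<32)&(abs(dy)<36)&(p.min(-1)>170)&(dx>0)&(dx<130)
print(m.sum(),np.percentile(dx[m],[2,98]),np.percentile(h[m],[5,50,95]))
A=np.c_[dx[m],dy[m],np.ones(m.sum())]; print(np.linalg.lstsq(A,h[m],rcond=None)[0])
E
```

```text
time_s: 19.2
ee_pos: [0.6168, -0.1359, 0.0368]
ee_rot: [[-0.295, -0.956, 0.0], [-0.956, 0.295, -0.0], [-0.0, -0.0, -1.0]]
force: [0.7, 0.2, 0.1]
width: 0.0257
grasp_force: 0.0
time_s: 19.9
ee_pos: [0.6171, -0.136, 0.1881]
ee_rot: [[-0.295, -0.956, 0.002], [-0.956, 0.295, -0.001], [0.0, -0.002, -1.0]]
force: [-0.6, -0.5, -1.1]
width: 0.0257
grasp_force: 0.0
time_s: 20.4
ee_pos: [0.4808, -0.0906, 0.1864]
ee_rot: [[-0.295, -0.956, -0.001], [-0.956, 0.295, 0.0], [-0.0, 0.001, -1.0]]
force: [0.4, -0.2, -0.7]
width: 0.0254
grasp_force: 0.0
34 [ 70.7946909  119.23835278] [23.53103385 27.16459459 29.60775481]
[-0.05984156 -0.10585274 36.15458531]
```

View pics/fin.png

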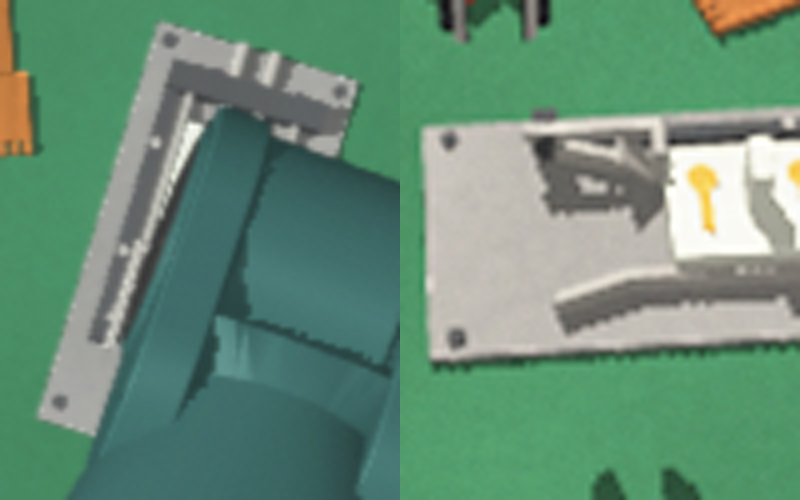

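The side view shows the catch level and resting behind the carrier, with the gripper clear. I'll check flatness from the side depth, then hand in if it's good.

```bash
python3 - <<'E'
from h import *
a=np.radians(-17.1); X=np.array([np.cos(a),np.sin(a)]); Y=np.array([-X[1],X[0]]); O=np.array([546.4,-113.2])
p,d,i=snap("side"); W=cloud(d,i); D=W[...,:2]*1000-O; dx=D@X; dy=D@Y; h=W[...,2]*1000
m=(h>22)&(h<33)&(abs(dy)<32)&(p.min(-1)>130)&(dx>25)&(dx<120)
A=np.c_[dx[m],dy[m],np.ones(m.sum())]; c=np.linalg.lstsq(A,h[m],rcond=None)[0]
print(m.sum(),np.percentile(dx[m],[1,99]),np.median(h[m]),np.degrees(c[:2]))
if np.all(abs(np.degrees(c[:2]))<2): print(env.finish_job())
E
```

```text
534 [ 25.48112007 119.01086428] 28.016965992620158 [-0.08586473  0.17008968]
the job is handed in; nothing more can be done
None
```

The carrier is in the dock, flat to within 0.2°, with the drop catch down behind it, and I let go and handed the job in at about 20 s. Wrist force along the lane peaked at about 23 N at first touch and reached about 18 N later. I put the ejector's share at 8 to 12 N, but that rests on an estimate of floor friction, because the ejector force was not measured separately.

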